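# Set the filling depositor's portion ring to the long mark and lock it

### The arm

A 7-joint arm with a two-finger parallel gripper is mounted at the origin on the work surface. World frame = base frame: x ahead of the robot, y to its left, z up, the work surface at z = 0. Lengths are in m, angles in rad, forces in N, time in s.
With the tool pointing down it reaches from about 0.425 to 0.825 m from the base axis. Payload 3.6 kg.
Tool frame: the origin (TCP) lies where the fingers leave the gripper's body, on its centre line; the fingertips stand 73 mm ahead of it and the grasp point (between the pads) lies 54 mm ahead of it; x points along the fingers, y is the direction in which the jaws open and shut, and the axes are right-handed (so a half turn about x gives the same grasp; the last joint's range is limited). The gripper opens to 85 mm and grips with 20 to 120 N. Pads are 22 mm wide; open, the fingers measure 114 mm over their backs; the gripper's body (76 mm by 85 mm) begins 54 mm behind the grasp point. The pads swing forward as they close: fully open they stand 13 mm farther back than shut.
Start: joints at [1.198, 0.615, -0.013, 1.423, 0.008, 1.103, -0.04], TCP at [0.221, -0.611, 0.304] pointing down, gripper open.
Joint ranges: [-3.12, 3.12], [-0.3, 2.06], [-1.34, 1.32], [0.26, 2.42], [-1.36, 4.5], [0.01, 1.98], [-2.84, 2.84]. Speed limits (rad/s): [2.79, 2.79, 3.14, 3.14, 3.14, 3.14, 3.14].

### API

Orientations are given as a unit quaternion [x, y, z, w].
In Python, from station import arm, snapshot, camera_info, ticket gives the robot as it stands. Calls block until the motion is done:
- arm.movep(position, orientation): joint-space move of the TCP to a pose.
- arm.line_to(position, velocity=0.15, ori=None): straight line of the TCP; ori=None keeps the orientation; velocity is the mean speed in m/s.
- arm.move_j(angles): joint-space move.
- arm.move_gripper(opening, effort=None): opening from 0.0 (shut) to 1.0 (fully open); effort is the grip in N (None keeps the last); returns when the fingers have stopped.
- arm.pause(seconds).
- arm.ik(position, orientation): joint angles nearest the present ones, or None.
- snapshot(name): name is "scene" or "top"; returns the picture (384x512x3 uint8, blue, green, red); there is no depth.
- camera_info(name): a dict with "fx", "fy", "cx", "cy" (pixels), "R" (3x3) and "t" (3): a world point X has camera coordinates R X + t. Camera axes: x right, y down, z forward; pixel columns grow to the right and rows downward; lengths in m; the calibration is good to about 2 mm. A picture is of the moment at which its call begins. camera_info takes no time and is no camera call.
A pose or a line that the arm cannot do raises arm.MotionError and nothing moves.
- ticket.finish_job(): hands the job in, once; it reports no verdict.
Readings, each from a call of its own:
- arm.read_time(): time.
- arm.read_joint_positions(): joint angles.
- arm.read_dq(): joint speeds.
- arm.read_effort(): joint torques, N m.
- arm.read_tool_pos(): TCP position.
- arm.read_eef_rot(): TCP orientation.
- arm.read_ft_force(): force on the tool from outside, world axes, zero at the start.
- arm.read_wrist_torque(): the same for the moment, N m.
- arm.read_opening(): opening from 0.0 (shut) to 1.0 (fully open).
Only numpy, scipy, OpenCV 4.12 (cv2) and the standard library are available. Lean on these libraries where they do the work, as an engineer would, in place of code of your own. Each camera call takes 0.05 s, during which the arm holds its last target.

### The job

Set the portion on the biscuit-filling machine: push the ring's lever around until it lies in line with the long mark of the scale and leave it there, then push the short lock lever round to its closed end. Push gently with the fingertips or the outside of the fingers only: do not pinch or grip either lever, do not lift anything, and leave the nozzle, jar, tray and beaker where they stand.

Things in the scene. Friction and masses are not known exactly. Their poses are not given: they have to be found in the camera images.
- machine: Low steel filling machine, fixed: a flat-topped case, deck 75 mm above the table. Origin on the portion ring's vertical axis at table level; axes along the case sides, +x roughly away from the robot, z up. The case spans x -150 to +150 mm and y -150 to +235 mm from the origin. Place and yaw differ every time.
- ring_axis (a point): Point on the vertical axis of the portion ring, at deck height (75 mm above the table). The ring's round steel body, 132 mm in diameter, rises to 26 mm above the deck, with a 60 mm diameter cap up to 42 mm above the deck.
- portion_ring (a joint): Angle of the portion ring in rad: 0 when its lever points along the machine's +x, growing counter-clockwise seen from above; range -1.05 to 1.05. Starts near the clockwise end (-1.0 to -0.8), always clockwise of the long mark. It has dry friction: a sideways push of about 2 N on the post moves it, and it stays where it is left.
- lever_post (a point): Centre of the top of the upright black post at the end of the ring's lever, 130 mm from the ring axis. The post is 16 mm in diameter, from 10 mm to 55 mm above the deck. A flat steel arm 6 mm wide and 4 mm thick joins it to the ring, 12 to 16 mm above the deck, over the scale.
- pointer (a point): Point on the centre line of the lever's narrow arm, 100 mm from the ring axis: what is read against the scale.
- long_mark (a point): Point on the scale's long mark, 100 mm from the ring axis. The scale is a fixed aluminium disc about that axis, 228 mm across, top 6 mm above the deck, with dark radial marks every 0.2 rad: short ones 13 mm long and one long one, 40 x 5 mm, the middle of fifteen. The disc is fitted at a different angle every time: the long mark lies at ring angle -0.35 to 0.75 rad. Site x axis: radially outward.
- lock_pivot (a point): Point on the vertical pivot of the lock lever at deck height: 20 mm in x and 160 mm in y from the ring axis, in the machine's axes.
- lock_lever (a joint): Angle of the lock lever in rad: 0 when open, pointing along the machine's +y (away from the ring); it grows clockwise seen from above to 1.4 at its closed end, where it meets a stop pin (10 mm thick, 24 mm high), pointing nearly along +x. Starts between 0 and 0.25. Dry friction: about 2 N on its post moves it and it stays where it is left.
- lock_post (a point): Centre of the top of the upright black post at the end of the lock lever, 55 mm from its pivot. The post is 16 mm in diameter, from 12 to 52 mm above the deck; its 10 mm wide steel arm lies 15 to 21 mm above the deck.
- nozzle: Loose steel cone nozzle, 38 mm in diameter at its foot and 42 mm high, standing on the machine's deck in the corner at about x = -105 mm, y = -105 mm of the machine. Origin at the centre of its underside. Leave it alone.
- jar: Loose glass jar, 68 mm in diameter, 100 mm high, standing on the table to the robot's left of the machine. Origin at the centre of its underside. Leave it alone.
- tray: White plastic tray of biscuits, 220 x 300 mm, 22 mm high, on the table to the right of the machine. Origin at the centre of its underside. Leave it alone.
- beaker: Loose open steel beaker, 80 mm in diameter, 85 mm high, on the table to the far right of the machine. Origin at the centre of its underside. Leave it alone.

How it is judged:
By the outcome, as a careful person would: the job done as asked, in the order asked, and still so for the second after the job is handed in, with the robot touching nothing.
It also fails if it takes over 64 s, if anything falls off the work surface, if the arm or the gripper's body presses on something with over 40 N, if the wrist force passes 120 N, or if a joint passes its speed limit or range.

## Working session

There is one attempt and no reset: what is moved stays moved. The work goes in short steps, each a Python script; the robot and the scene stay as the last script left them, time stands still between calls to the robot, and variables do not carry over. Pictures are saved under pics/ and viewed, and the job is handed in when it is done.

```bash
ls; mkdir -p pics
python3 - <<'E'
from station import arm, snapshot, camera_info
import cv2
for n in("scene","top"):
    im=snapshot(n); cv2.imwrite(f"pics/{n}0.png",im); c=camera_info(n); print(n,c)
print(arm.read_time(),arm.read_eef_rot(),arm.read_tool_pos())
E
```

```text
pics
scene {'fx': 479.2119167073364, 'fy': 479.2119167073364, 'cx': 251.62486169406154, 'cy': 196.38402155711032, 'R': array([[ 3.24985672e-01,  9.45718661e-01,  7.26157045e-04],
       [ 6.54546348e-01, -2.24373207e-01, -7.21959654e-01],
       [-6.82607787e-01,  2.35101847e-01, -6.91934773e-01]]), 't': array([-0.16451446, -0.29951618,  2.1891759 ])}
top {'fx': 428.12294175335535, 'fy': 428.12294175335535, 'cx': 248.1173622514072, 'cy': 185.85918597636837, 'R': array([[-0.01559048, -0.99983212,  0.00962616],
       [-0.99810954,  0.01498977, -0.05960407],
       [ 0.05944977, -0.01053722, -0.99817568]]), 't': array([-9.81935774e-04,  5.46464556e-01,  1.32432978e+00])}
0.1 [-0.69634965 -0.12282196  0.69664785 -0.12121761] [ 0.22077171 -0.61081637  0.30284824]
```

View pics/scene0.png

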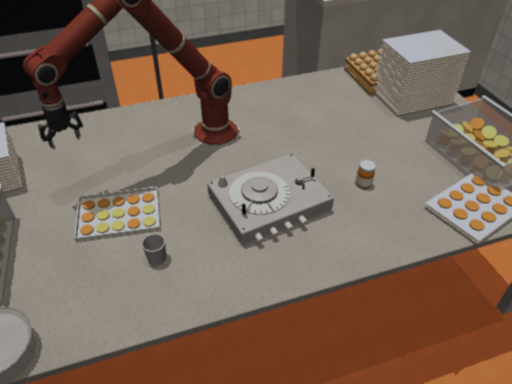

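View pics/top0.png

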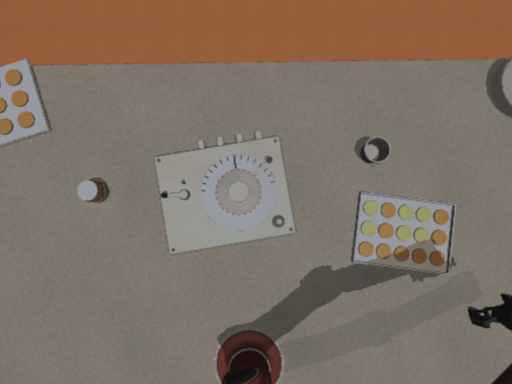

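The top view shows the ring cap near (238,192), the ring's post near (268,160), the long mark near (235,162), the lock pivot near (185,195) and the lock post near (165,195). I'll enlarge it.

Run:
```python
import cv2
im=cv2.imread("pics/top0.png")[125:260,145:305]
cv2.imwrite("pics/top0z.png",cv2.resize(im,None,fx=4.4,fy=4.4,interpolation=cv2.INTER_CUBIC))
im=cv2.imread("pics/scene0.png")[150:245,200:340]
cv2.imwrite("pics/scene0z.png",cv2.resize(im,None,fx=5,fy=5,interpolation=cv2.INTER_CUBIC))
```

```text
(no output)
```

View pics/top0z.png

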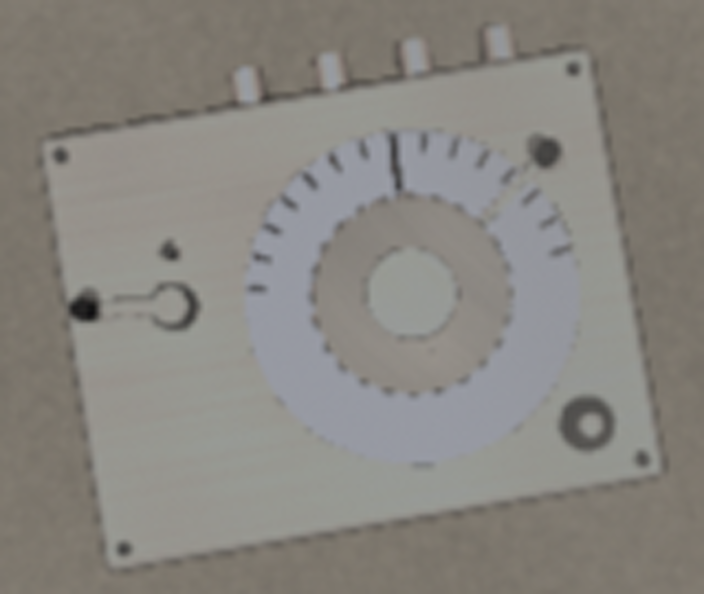

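View pics/scene0z.png

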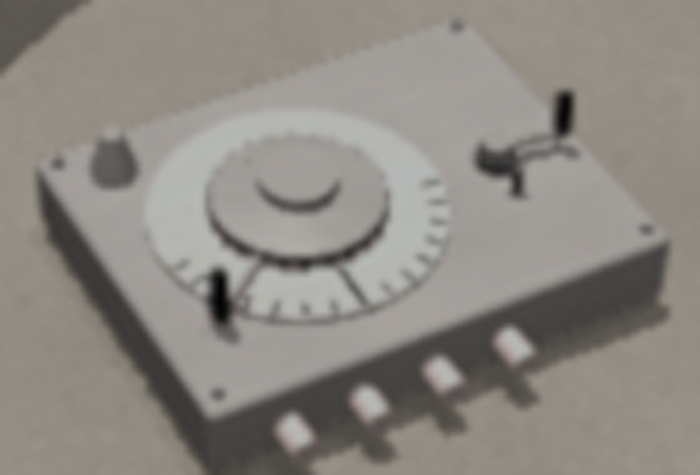

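```bash
cat > h.py <<'E'
import numpy as np,cv2
from station import camera_info
def ray(cam,u,v,z):
    c=camera_info(cam);R=c["R"];t=c["t"]
    d=R.T@np.array([(u-c["cx"])/c["fx"],(v-c["cy"])/c["fy"],1.]);o=-R.T@t
    return o+d*(z-o[2])/d[2]
def proj(cam,X):
    c=camera_info(cam);p=c["R"]@np.asarray(X,float)+c["t"]
    return np.array([c["fx"]*p[0]/p[2]+c["cx"],c["fy"]*p[1]/p[2]+c["cy"]])
E
python3 - <<'E'
from h import *
im=cv2.imread("pics/top0.png")
f=im.astype(int)
for n,(u,v) in dict(deck=(200,230),disc=(238,225),table=(130,250),ring=(238,212),cap=(238,192),mark=(235,160),post=(268,159)).items(): print(n,im[v,u])
hsv=cv2.cvtColor(im,cv2.COLOR_BGR2HSV)
E
```

```text
deck [147 153 151]
disc [162 154 151]
table [107 116 122]
ring [130 136 141]
cap [149 153 151]
mark [114 108 108]
post [68 70 71]
```

Run:
```python
from h import *
im=cv2.imread("pics/top0.png"); f=im.astype(int)
# deck
m=((f.sum(2)>390)).astype(np.uint8); m[:, :140]=0; m[:,310:]=0; m[:135]=0; m[265:]=0
m=cv2.morphologyEx(m,cv2.MORPH_OPEN,np.ones((9,9)))
cs,_=cv2.findContours(m,cv2.RETR_EXTERNAL,cv2.CHAIN_APPROX_NONE); c=max(cs,key=cv2.contourArea)
(cx,cy),_,_=r=cv2.minAreaRect(c); print(r)
h=cv2.convexHull(c); q=cv2.approxPolyDP(h,6,True)[:,0]; print(q)
# refine: per-edge line fits
P=c[:,0].astype(float); ls=[]
for i in range(4):
    a,b=q[i].astype(float),q[(i+1)%4].astype(float); L=np.linalg.norm(b-a);t=(b-a)/L;n=np.array([-t[1],t[0]])
    s=(P-a)@t;d=(P-a)@n; k=(abs(d)<3)&(s>.1*L)&(s<.9*L)
    vx,vy,x0,y0=cv2.fitLine(P[k].astype(np.float32),cv2.DIST_HUBER,0,.01,.01).ravel(); ls.append(np.cross([x0,y0,1],[x0+vx,y0+vy,1]))
cor=[]
for i in range(4):
    p=np.cross(ls[i-1],ls[i]);p=p[:2]/p[2]; cor.append(ray("top",*p,.075)); print(p,cor[-1])
cor=np.array(cor)
for i in range(4): d=cor[i]-cor[i-1]; print("edge",np.linalg.norm(d),np.degrees(np.arctan2(d[1],d[0])))
print("centre",cor.mean(0))
# disc: blue tint
b=((f[...,0]-f[...,2]>4)&(f.sum(2)>300)).astype(np.uint8); b[:, :190]=0;b[:,290:]=0;b[:145]=0;b[240:]=0
b=cv2.morphologyEx(b,cv2.MORPH_OPEN,np.ones((3,3)));cs,_=cv2.findContours(b,cv2.RETR_EXTERNAL,cv2.CHAIN_APPROX_NONE);c=max(cs,key=cv2.contourArea)
h=cv2.convexHull(c); e=cv2.fitEllipse(h);print("disc",e,ray("top",*e[0],.081), e[1][0]/428*(1.3-.08),e[1][1]/428*(1.3-.08))
# dark things
d=(f.sum(2)<270).astype(np.uint8)
n,l,s,ce=cv2.connectedComponentsWithStats(d)
for i in range(1,n):
    if 150<ce[i][0]<300 and 135<ce[i][1]<255 and s[i][4]>4: print("dark",s[i],ce[i],ray("top",*ce[i],.125)[:2])
vis=cv2.resize(im[125:260,145:305],None,fx=4.4,fy=4.4)
cv2.imwrite("pics/m1.png",np.hstack([m[125:260,145:305]*255,b[125:260,145:305]*255]))
# long mark
k=(f.sum(2)<385).astype(np.uint8)
for v in range(154,172): 
    row=455-f[v,228:246].sum(1); row=np.clip(row,0,None); print(v, f[v,230:243].sum(1))
```

```text
((223.91867065429688, 194.8643798828125), (97.82341766357422, 126.9693832397461), 80.41705322265625)
[[279 143]
 [290 215]
 [275 235]
 [169 247]
 [161 156]]Traceback (most recent call last):
  File "<stdin>", line 14, in <module>
cv2.error: OpenCV(4.12.0) /io/opencv/modules/imgproc/src/linefit.cpp:50: error: (-215:Assertion failed) count > 0 in function 'fitLine2D_wods'
```

```bash
cat > meas.py <<'E'
from h import *
im=cv2.imread("pics/top0.png"); f=im.astype(int)
# deck
m=((f.sum(2)>390)).astype(np.uint8); m[:, :140]=0; m[:,310:]=0; m[:135]=0; m[265:]=0
m=cv2.morphologyEx(m,cv2.MORPH_OPEN,np.ones((3,3)))
m=cv2.morphologyEx(m,cv2.MORPH_CLOSE,np.ones((3,3)))
cs,_=cv2.findContours(m,cv2.RETR_EXTERNAL,cv2.CHAIN_APPROX_NONE); c=max(cs,key=cv2.contourArea)
P=c[:,0].astype(float); ls=[]
q=np.array([[278,136],[295,233],[170,255],[155,156]],float)
for i in range(4):
    a,b=q[i].astype(float),q[(i+1)%4].astype(float)
    L=np.linalg.norm(b-a);t=(b-a)/L;n=np.array([-t[1],t[0]])
    s=(P-a)@t;d=(P-a)@n; k=(abs(d)<4)&(s>.1*L)&(s<.9*L)
    vx,vy,x0,y0=cv2.fitLine(P[k].astype(np.float32),cv2.DIST_HUBER,0,.01,.01).ravel(); ls.append(np.cross([x0,y0,1],[x0+vx,y0+vy,1]))
cor=[]
for i in range(4):
    p=np.cross(ls[i-1],ls[i]);p=p[:2]/p[2]; cor.append(ray("top",*p,.075)); print(p,cor[-1])
cor=np.array(cor)
for i in range(4): d=cor[i]-cor[i-1]; print("edge",np.linalg.norm(d),np.degrees(np.arctan2(d[1],d[0])))
print("centre",cor.mean(0))
b=((f[...,0]-f[...,2]>4)&(f.sum(2)>300)).astype(np.uint8); b[:, :190]=0;b[:,290:]=0;b[:145]=0;b[240:]=0
b=cv2.morphologyEx(b,cv2.MORPH_OPEN,np.ones((3,3)));cs,_=cv2.findContours(b,cv2.RETR_EXTERNAL,cv2.CHAIN_APPROX_NONE);c=max(cs,key=cv2.contourArea)
h=cv2.convexHull(c); e=cv2.fitEllipse(h);print("disc",e,ray("top",*e[0],.081), e[1][0]/428*(1.3-.08),e[1][1]/428*(1.3-.08))
d=(f.sum(2)<270).astype(np.uint8)
n,l,s,ce=cv2.connectedComponentsWithStats(d)
for i in range(1,n):
    if 150<ce[i][0]<300 and 135<ce[i][1]<255 and s[i][4]>4: print("dark",s[i],ce[i],ray("top",*ce[i],.125)[:2])
# long mark: dark centroid per row
pts=[]
for v in range(157,168):
    w=np.clip(440-f[v,230:241].sum(1),0,None).astype(float)
    u=(w*np.arange(230,241)).sum()/w.sum(); pts.append([u,v]); print(v,round(u,2),w.sum())
pts=np.array(pts)
W=np.array([ray("top",*p,.081)[:2] for p in pts])
vx,vy,x0,y0=cv2.fitLine(W.astype(np.float32),cv2.DIST_HUBER,0,.01,.01).ravel(); print("mark dir deg",np.degrees(np.arctan2(vy,vx)),x0,y0)
C=ray("top",*e[0],.081)[:2]; M=W.mean(0)-C; print("mark from axis deg",np.degrees(np.arctan2(M[1],M[0])),np.linalg.norm(M))
E
python3 meas.py
```

```text
[277.23863065 136.17360882] [ 0.69171874 -0.09891863  0.075     ]
[294.43845064 231.74462788] [ 0.4039388  -0.14453183  0.075     ]
[169.8276191  253.18161906] [0.34669505 0.22619282 0.075     ]
[154.80493799 157.8066725 ] [0.63137634 0.26983329 0.075     ]
edge 0.37365650084777996 -80.70651298256381
edge 0.29137237052854276 -170.99352461146847
edge 0.37511813346040823 98.77774270979336
edge 0.2880068196553379 8.71536046942231
centre [0.51843223 0.06314391 0.075     ]
disc ((238.0068359375, 192.26132202148438), (74.95133972167969, 75.25465393066406), 135.56607055664062) [0.5238955  0.02172966 0.081     ] 0.21364634219731124 0.2145109294285284
dark [224 143   5   2   6] [225.66666667 143.16666667] [0.66459464 0.0548154 ]
dark [204 146   4   2   6] [205.5        146.66666667] [0.65521972 0.11319354]
dark [234 156   2  12  13] [234.38461538 161.61538462] [0.61058929 0.03033894]
dark [266 157   6   6  27] [268.59259259 159.25925926] [ 0.61600158 -0.06854947]
dark [182 181   3   3   8] [183.125 181.875] [0.55418873 0.17842944]
dark [185 191   5   9  16] [187.5625 195.    ] [0.51624815 0.16596297]
dark [161 192   7   6  33] [163.90909091 194.72727273] [0.51806209 0.2337004 ]
dark [273 216  11  11  62] [277.27419355 220.66129032] [ 0.43878216 -0.0901704 ]
157 234.73 444.0
158 234.79 452.0
159 234.44 432.0
160 234.14 406.0
161 234.18 380.0
162 234.28 408.0
163 234.51 504.0
164 234.74 446.0
165 234.97 358.0
166 235.09 377.0
167 235.13 391.0
mark dir deg 2.509173 0.61517847 0.03053657
mark from axis deg 5.532343914774206 0.09110580092222428
```

```bash
cat > marks.py <<'E'
from h import *
from scipy.optimize import least_squares
im=cv2.imread("pics/top0.png"); g=im.astype(np.float32).sum(2)
bh=cv2.morphologyEx(g,cv2.MORPH_BLACKHAT,np.ones((7,7)))
C0=np.array([.5239,.0217])
P=[];w=[]
for v in range(145,240):
  for u in range(195,285):
    p=ray("top",u,v,.081)[:2]-C0; r=np.hypot(*p)
    if .094<r<.113 and bh[v,u]>15: P.append([*p]);w.append(bh[v,u])
P=np.array(P);w=np.array(w);a=np.arctan2(P[:,1],P[:,0])
o=np.argsort(a);a=a[o];P=P[o];w=w[o]
groups=np.split(np.arange(len(a)),np.where(np.diff(a)>.06)[0]+1)
for g_ in groups:
    c=(P[g_]*w[g_,None]).sum(0)/w[g_].sum()
    print(len(g_),round(w[g_].sum()),np.round(np.arctan2(c[1],c[0]),4),np.round(np.hypot(*c),4))
E
python3 marks.py
```

```text
Traceback (most recent call last):
  File "marks.py", line 9, in <module>
    p=ray("top",u,v,.081)[:2]-C0; r=np.hypot(*p)
      ~~~^^^^^^^^^^^^^^^^
  File "h.py", line 4, in ray
    c=camera_info(cam);R=c["R"];t=c["t"]
ValueError: time passes only in moves, steps and waits
```

```bash
sed -i 's/^from station import camera_info/from station import camera_info as _ci\nfrom functools import lru_cache\ncamera_info=lru_cache(None)(_ci)/' h.py; python3 marks.py
```

```text
5 258 -3.0814 0.1122
16 1081 -1.2808 0.1055
15 881 -1.0822 0.106
38 2082 -0.7836 0.1049
15 945 -0.4883 0.1055
15 971 -0.2907 0.1053
15 1102 -0.0941 0.1061
21 3056 0.1032 0.1032
13 1105 0.301 0.1053
15 1327 0.502 0.1057
17 1438 0.6979 0.1049
15 1200 0.8945 0.1048
17 1249 1.0936 0.1049
15 1230 1.296 0.1049
14 1199 1.4948 0.1046
1 25 1.8712 0.1124
2 48 2.2227 0.1114
1 25 2.4689 0.1114
2 33 2.5534 0.112
1 23 3.127 0.1119
```

```bash
cat >> marks.py <<'E'
M=[]
for g_ in groups:
    c=(P[g_]*w[g_,None]).sum(0)/w[g_].sum(); t=np.arctan2(c[1],c[0])
    if len(g_)>10 and len(g_)<30: M.append([*(c+C0),round((t-.104)/.2)])
M=np.array(M);k=M[:,2]; short=k!=0
def res(x):
    a=x[2]+.2*k; d=M[:,:2]-x[:2]
    return np.r_[-np.sin(a)*d[:,0]+np.cos(a)*d[:,1], ((np.cos(a)*d[:,0]+np.sin(a)*d[:,1])-x[3])[short]]
s=least_squares(res,[*C0,.104,.105],loss="soft_l1",f_scale=.001); print(s.x, np.round(1e3*res(s.x),1))
cp=proj("top",[s.x[0],s.x[1],.117]);print("cap expected px",cp)
E
python3 marks.py|tail -4
python3 - <<'E'
from h import *
f=cv2.imread("pics/top0.png").astype(int)
# cap contour : bright vs ring
m=(f.sum(2)>430).astype(np.uint8); n,l,s,c=cv2.connectedComponentsWithStats(m); i=l[192,238];print(s[i],c[i],ray("top",*c[i],.117))
g=f.sum(2)
print(g[192,220:260])
E
```

```text
1 23 3.127 0.1119
[0.52512733 0.02135852 0.10800848 0.10457877] [ 0.1  0.1  0.1  0.1  0.  -0.  -0.   0.3 -0.  -0.2 -0.3  0.  -0.1  0.2
  0.5 -0.4 -0.5  0.3 -0.3  0.2 -0.4 -0.3  0.   0.3  0.3]
cap expected px [237.95554238 191.2780326 ]
[229 181  19  20 291] [237.9862543  191.24742268] [0.52521463 0.02126845 0.117     ]
[407 406 401 402 406 403 400 372 376 450 454 454 454 453 452 452 454 454
 453 453 454 452 455 454 455 452 453 453 404 356 404 406 400 400 401 404
 404 404 404 402]
```

```bash
cat >> h.py <<'E'
from scipy.spatial.transform import Rotation as Rot
C=np.array([.5252,.0213]); MARK=.108; YAW=.156
PIV=C+np.array([np.cos(YAW)*.02-np.sin(YAW)*.16,np.sin(YAW)*.02+np.cos(YAW)*.16])
def quat(psi):
    y=np.array([np.cos(psi),np.sin(psi),0]);x=np.array([0,0,-1.]);return Rot.from_matrix(np.c_[x,y,np.cross(x,y)]).as_quat()
def ringpose(th,gap,z,flip=0,r=.130):  # tool centre behind (clockwise of) post; gap between post centre and tool centre
    t=np.array([-np.sin(th),np.cos(th)]);p=C+r*np.array([np.cos(th),np.sin(th)])-gap*t
    return np.r_[p,z],quat(th+flip)
def lockpose(al,gap,z,flip=0,r=.057): # al world angle of lever
    t=np.array([np.sin(al),-np.cos(al)]);p=PIV+r*np.array([np.cos(al),np.sin(al)])-gap*t
    return np.r_[p,z],quat(al+flip)
E
python3 - <<'E'
from h import *
from station import arm
R=Rot.from_quat(arm.read_eef_rot()).as_matrix();print("psi",np.arctan2(R[1,1],R[0,1]),PIV)
for fl in(0,np.pi):
  for th in(-.78,-.3,.108): 
    q=arm.ik(*ringpose(th,.034,.178,fl));print(fl,th,None if q is None else np.round(q,2))
  for al in(1.6,1.,.33):
    q=arm.ik(*lockpose(al,.03,.178,fl));print("L",fl,al,None if q is None else np.round(q,2))
# scene view check by projecting
f=cv2.imread("pics/scene0.png")
for n,X in dict(axis=[*C,.117],post=[*(C+.13*np.array([np.cos(-.78),np.sin(-.78)])),.13],mark=[*(C+.1*np.array([np.cos(MARK),np.sin(MARK)])),.081],piv=[*PIV,.096],lock=[*(PIV+.055*np.array([np.cos(1.6),np.sin(1.6)])),.127]).items():
    p=proj("scene",X);print(n,p,(p-[200,150])*5, "top",proj("top",X));
E
```

```text
psi -1.22393584793113 [0.52009825 0.18246443]
0 -0.78 [ 0.24  0.69 -0.2   1.7   0.18  0.77 -0.82]
0 -0.3 [ 0.22  0.75 -0.31  1.58  0.28  0.86 -0.5 ]
0 0.108 [ 0.19  0.79 -0.41  1.52  0.37  0.91 -0.23]
L 0 1.6 [-0.03  0.72 -0.75  1.86  0.66  0.82  0.48]
L 0 1.0 [-0.05  0.76 -0.71  1.75  0.63  0.87 -0.05]
L 0 0.33 [-0.07  0.76 -0.6   1.67  0.53  0.87 -0.56]
3.141592653589793 -0.78 [ 0.72  0.97 -1.15  1.69  0.96  1.16  1.66]
3.141592653589793 -0.3 [ 0.61  1.01 -1.15  1.57  0.97  1.22  2.11]
3.141592653589793 0.108 [-0.27  0.79  0.42  1.54 -0.38  0.89 -2.75]
L 3.141592653589793 1.6 [-0.41  0.61 -0.12  1.87  0.11  0.66 -2.15]
L 3.141592653589793 1.0 [-0.5   0.66  0.04  1.77 -0.03  0.72 -2.59]
L 3.141592653589793 0.33 [ 0.17  0.98 -1.15  1.66  0.97  1.17  2.23]
axis [258.83378531 184.0954435 ] [294.16892653 170.47721752] top [237.97541789 191.2526373 ]
post [242.96386609 204.06448092] [214.81933047 270.32240458] top [269.22948708 158.48126335]
mark [270.87767117 208.58539933] [354.38835586 292.92699663] top [234.06791225 158.66610819]
piv [298.50783691 178.03309151] [492.53918456 140.16545755] top [183.22655382 194.15357076]
lock [312.38558805 168.45210939] [561.92794023  92.26054693] top [162.46926233 194.56981269]
```

Both views agree within about a pixel: ring axis, post, mark and lock all project onto what the pictures show. Next I close the gripper and go in behind the ring's post.

Run:
```python
from h import *
from station import arm,snapshot
p,q=ringpose(-.78,.038,.28)
arm.movep(p,q); print(arm.read_time())
arm.move_gripper(0.0,20); print(arm.read_time(),arm.read_opening())
print("ft free",arm.read_ft_force())
p,q=ringpose(-.78,.038,.178); arm.line_to(p,.12,q)
print(arm.read_time(),arm.read_tool_pos(),p,arm.read_ft_force())
for n in("top","scene"): cv2.imwrite(f"pics/{n}1.png",snapshot(n))
a=cv2.imread("pics/top1.png")[125:260,145:305];b=cv2.imread("pics/scene1.png")[130:250,190:350]
r=lambda x:cv2.resize(x,(400,int(400*x.shape[0]/x.shape[1])),interpolation=cv2.INTER_CUBIC)
a,b=r(a),r(b);h=min(len(a),len(b));cv2.imwrite("pics/z1.png",np.hstack([a[:h],b[:h]]))
```

```text
2.3667
3.1333 0.0013213829622819259
ft free [ 0.23018987  0.27067595 -1.62071558]
4.1333 [ 0.59146059 -0.09713079  0.17875954] [ 0.59089414 -0.09714104  0.178     ] [-0.04007185 -0.90227918  0.87176239]
```

View pics/z1.png

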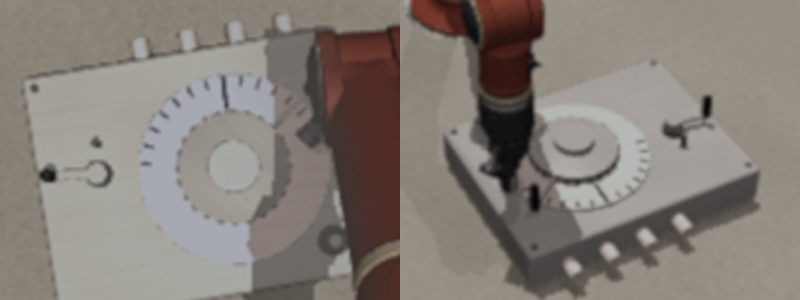

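The closed fingers stand behind the post without touching it. Now I push along the arc and stop short of the mark.

Run:
```python
from h import *
from station import arm,snapshot
p,q=ringpose(-.78,.020,.178); arm.line_to(p,.04,q); print(arm.read_ft_force())
for th in np.linspace(-.78,MARK-.08,7)[1:]:
    p,q=ringpose(th,.020,.178); arm.line_to(p,.05,q); print(round(arm.read_time(),2),round(th,3),np.round(arm.read_ft_force(),1),np.round(arm.read_tool_pos()-p,4))
for n in("top","scene"): cv2.imwrite(f"pics/{n}2.png",snapshot(n))
a=cv2.imread("pics/top2.png")[125:260,145:305];b=cv2.imread("pics/scene2.png")[130:250,190:350]
r=lambda x:cv2.resize(x,(400,int(400*x.shape[0]/x.shape[1])),interpolation=cv2.INTER_CUBIC)
a,b=r(a),r(b);h=min(len(a),len(b));cv2.imwrite("pics/z2.png",np.hstack([a[:h],b[:h]]))
```

```text
[0.14916113 0.46428295 0.31175205]
5.33 -0.645 [-0.6  0.8  0.3] [-0.     -0.0001 -0.0001]
5.83 -0.511 [-0.1  0.8 -0.5] [-0.      0.0002  0.    ]
6.33 -0.376 [0.1 0.7 0.5] [-0.      0.0003 -0.    ]
6.83 -0.241 [ 0.6 -0.8 -0.5] [-0.      0.0003  0.    ]
7.33 -0.107 [-0.1  0.1  0.6] [-0.0001  0.0003 -0.    ]
7.83 0.028 [0.4 0.1 0.5] [-0.0001  0.0003 -0.    ]
```

View pics/z2.png

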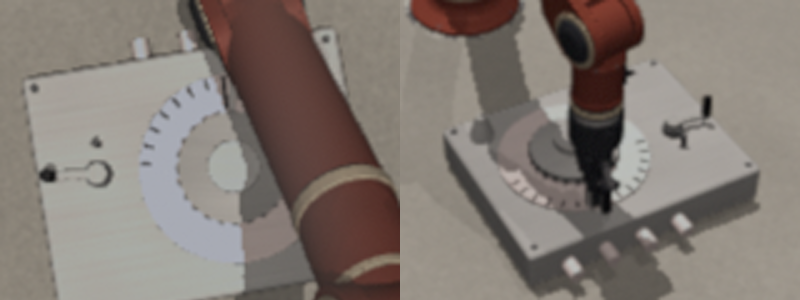

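The post is hidden behind the gripper, so I back off along the same arc, lift clear and measure.

```bash
cat > look.py <<'E'
from h import *
from station import arm,snapshot
import sys
def look(k):
    for n in("top","scene"): cv2.imwrite(f"pics/{n}{k}.png",snapshot(n))
    a=cv2.imread(f"pics/top{k}.png")[125:260,145:305];b=cv2.imread(f"pics/scene{k}.png")[130:250,190:350]
    r=lambda x:cv2.resize(x,(400,int(400*x.shape[0]/x.shape[1])),interpolation=cv2.INTER_CUBIC)
    a,b=r(a),r(b);h=min(len(a),len(b));cv2.imwrite(f"pics/z{k}.png",np.hstack([a[:h],b[:h]]))
    f=cv2.imread(f"pics/top{k}.png").astype(int);g=f.sum(2)
    n,l,s,ce=cv2.connectedComponentsWithStats((g<270).astype(np.uint8))
    for i in range(1,n):
        if 150<ce[i][0]<300 and 135<ce[i][1]<255 and s[i][4]>9:
            X=ray("top",*ce[i],.125)[:2]; d=X-C; e=X-PIV
            print(s[i],np.round(ce[i],2),"ring: r",np.round(np.hypot(*d),4),"th",np.round(np.arctan2(d[1],d[0]),4),"lock: r",np.round(np.hypot(*e),4),"ang",np.round(np.arctan2(e[1],e[0]),4))
E
python3 - <<'E'
from look import *
p,q=ringpose(.028,.045,.178); arm.line_to(p,.1,q)
p[2]=.26; arm.line_to(p,.2,q)
p=np.array([.50,-.22,.28]); arm.line_to(p,.25,q)
print(arm.read_time()); look(3)
E
```

```text
10.0583
[234 143   6   8  31] [236.45 146.52] ring: r 0.1292 th 0.0191 lock: r 0.2079 ang -0.8685
[234 156   2  12  13] [234.38 161.62] ring: r 0.0859 th 0.1055 lock: r 0.177 ang -1.0342
[186 191   4   8  13] [187.69 194.77] ring: r 0.1445 th 1.6282 lock: r 0.0172 ang -1.7578
[161 192   6   6  30] [163.77 194.63] ring: r 0.2129 th 1.603 lock: r 0.0517 ang 1.6049
[273 216  11  10  45] [276.44 219.78] ring: r 0.1376 th -2.2259 lock: r 0.2815 ang -1.8543
```

View pics/z3.png

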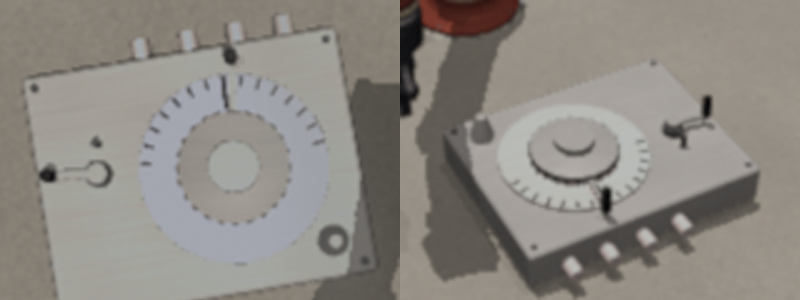

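The post is now at 0.019 rad against the mark at 0.108, and the lever hasn't overrun. That fits fingers about 11 mm from centre to face. I'll push the remaining 0.089 rad and look again.

Run:
```python
from look import *
p,q=ringpose(.0,.045,.26); arm.movep(p,q)
p,q=ringpose(.0,.045,.178); arm.line_to(p,.15,q)
for th in (.02,.07,.1165):
    p,q=ringpose(th,.020,.178); arm.line_to(p,.04,q); print(np.round(arm.read_ft_force(),1),np.round(arm.read_tool_pos()-p,4))
p,q=ringpose(.1165,.045,.178); arm.line_to(p,.1,q)
p[2]=.26; arm.line_to(p,.2,q)
p=np.array([.50,-.22,.28]); arm.line_to(p,.25,q)
print(arm.read_time()); look(4)
im=cv2.imread("pics/top4.png")[138:200,205:270];cv2.imwrite("pics/y4.png",cv2.resize(im,None,fx=9,fy=9,interpolation=cv2.INTER_CUBIC))
im=cv2.imread("pics/scene4.png")[180:240,235:310];cv2.imwrite("pics/x4.png",cv2.resize(im,None,fx=9,fy=9,interpolation=cv2.INTER_CUBIC))
```

```text
[-0.2  0.1 -0.4] [-0.     -0.0004 -0.0001]
[ 0.5 -0.3  0.3] [ 0.     -0.0002 -0.0001]
[-0.6 -0.6  0.3] [ 0.      0.0001 -0.    ]
15.475
[231 144   5   7  30] [232.83 147.07] ring: r 0.1284 th 0.101 lock: r 0.199 ang -0.8401
[186 191   4   8  13] [187.69 194.77] ring: r 0.1445 th 1.6282 lock: r 0.0172 ang -1.7578
[161 192   6   6  30] [163.77 194.63] ring: r 0.2129 th 1.603 lock: r 0.0517 ang 1.6049
[273 216  11  10  46] [276.59 219.83] ring: r 0.138 th -2.225 lock: r 0.282 ang -1.8544
```

View pics/y4.png

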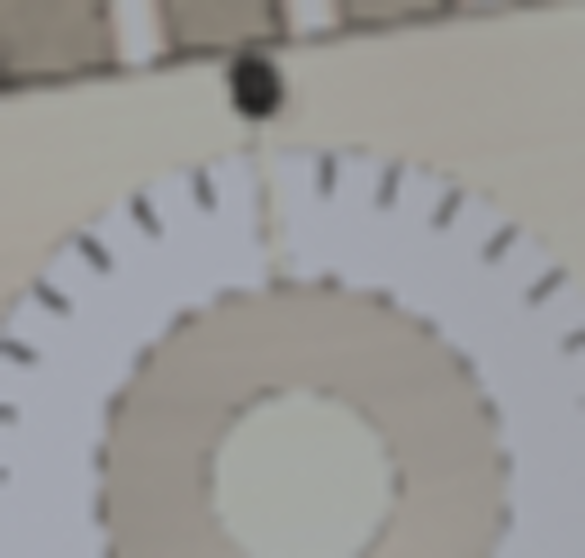

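View pics/x4.png

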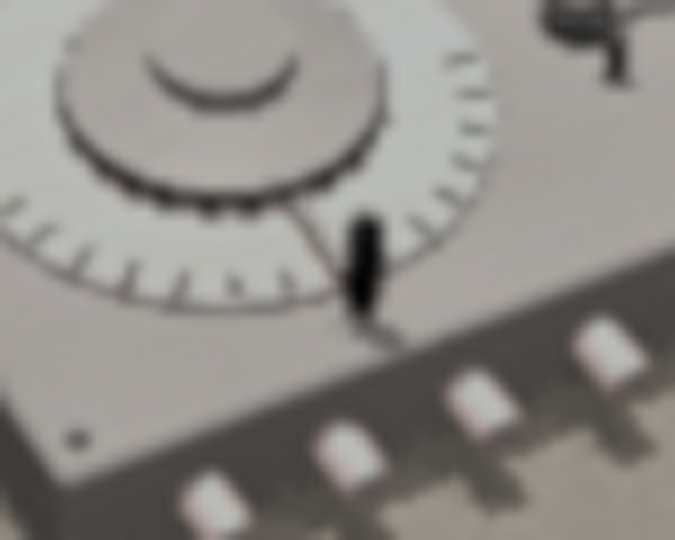

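The lever now covers the long mark. To measure it more closely I use the lever's own centre line, since it's warmer in colour than the bluish disc.

```bash
cat > armang.py <<'E'
from h import *
def armang(fn,show=False):
    f=cv2.imread(fn).astype(float); W=[];wt=[]
    for v in range(153,170):
        row=slice(225,247)
        y=f[v,row,2]-f[v,row,0]; base=np.median(y); w=y-base; 
        u=np.arange(225,247); k=np.argmax(w); sel=abs(u-u[k])<=2
        ww=np.clip(w[sel],0,None)
        if ww.sum()<12: continue
        uc=(ww*u[sel]).sum()/ww.sum(); X=ray("top",uc,v,.091)[:2]-C
        if show: print(v,round(uc,2),round(ww.sum()),np.round(np.hypot(*X),4),np.round(np.arctan2(X[1],X[0]),4))
        if .07<np.hypot(*X)<.113: W.append(np.arctan2(X[1],X[0]));wt.append(ww.sum())
    W=np.array(W);return np.average(W,weights=wt),np.median(W),W.std()/np.sqrt(len(W))
if __name__=="__main__":
    import sys; print(armang(sys.argv[1],True))
E
python3 armang.py pics/top4.png
python3 - <<'E'
from h import *
for n,r,z in(("post",.13,.13),("posttopmid",.13,.107),("in",.07,.091),("out",.112,.091)):
    for th in(.1,.108): print(n,th,proj("top",[*(C+r*np.array([np.cos(th),np.sin(th)])),z]),proj("scene",[*(C+r*np.array([np.cos(th),np.sin(th)])),z]))
f=cv2.imread("pics/scene4.png")
g=f.astype(int).sum(2);n,l,s,c=cv2.connectedComponentsWithStats((g[195:225,268:285]<150).astype(np.uint8));print(s[1:],c[1:]+[268,195])
g2=cv2.imread("pics/top4.png").astype(int).sum(2);
for v in range(142,152): print(v,g2[v,229:239])
E
```

```text
155 226.67 52 0.1141 0.2875
156 233.97 33 0.1067 0.1009
157 234.06 35 0.1037 0.1017
158 234.46 37 0.1006 0.0934
159 234.68 41 0.0975 0.0899
160 234.54 48 0.0946 0.0975
161 234.51 51 0.0917 0.1022
162 234.5 54 0.0887 0.1064
163 234.6 53 0.0857 0.107
164 234.84 43 0.0827 0.103
165 235.05 38 0.0796 0.0994
166 235.2 40 0.0766 0.0981
167 235.42 43 0.0736 0.0939
168 235.47 43 0.0706 0.0965
169 240.52 56 0.0676 -0.1206
(np.float64(0.09955718239429467), np.float64(0.09940069473772567), np.float64(0.0013437304818710734))
post 0.1 [232.76895269 146.25093316] [274.91967923 204.28341074]
post 0.108 [232.41025403 146.2931738 ] [275.18737204 204.19454577]
posttopmid 0.1 [232.97402158 147.44213342] [274.69376073 208.95511796]
posttopmid 0.108 [232.62188199 147.48361842] [274.95895544 208.86621355]
in 0.1 [235.40640526 168.22173534] [267.06074124 201.32248008]
in 0.108 [235.21867684 168.24400618] [267.20013606 201.27675602]
out 0.1 [233.79921894 154.22681897] [272.25924051 208.85120505]
out 0.108 [233.49940996 154.26221978] [272.48503788 208.77565608]
[[ 6 10  3 10 24]] [[275.         209.20833333]]
142 [382 383 355 309 297 296 283 297 370 402]
143 [310 328 307 271 295 329 359 389 421 441]
144 [358 335 246 203 239 296 390 460 472 476]
145 [423 319 183 133 144 190 322 442 480 482]
146 [436 295 147 130 140 150 249 395 477 476]
147 [465 360 159 133 151 150 209 360 455 465]
148 [482 400 182 118 134 129 177 331 441 458]
149 [484 411 211 114 102 123 226 365 440 457]
150 [486 457 358 226 169 202 320 419 446 458]
151 [485 485 463 395 363 403 423 446 455 471]
```

Three readings agree that the lever is about 0.007 rad short: the lever line gives 0.0995, the post gives 0.101, and a sliver of the mark still shows on its left edge. The scene view's 0.108 disagrees, but it's coarser. There's plenty of time for a small nudge.

Run:
```python
from look import *
from armang import armang
p,q=ringpose(.1,.040,.26); arm.movep(p,q)
p[2]=.178; arm.line_to(p,.15,q)
for th,gp in ((.1,.022),(.1235,.020)):
    p,q=ringpose(th,gp,.178); arm.line_to(p,.03,q)
arm.pause(.2); print(np.round(arm.read_tool_pos()-p,4))
p,q=ringpose(.1235,.045,.178); arm.line_to(p,.1,q)
p[2]=.26; arm.line_to(p,.2,q)
p=np.array([.50,-.22,.28]); arm.line_to(p,.25,q)
print(arm.read_time()); look(5); print(armang("pics/top5.png"))
im=cv2.imread("pics/top5.png")[138:200,205:270];cv2.imwrite("pics/y5.png",cv2.resize(im,None,fx=9,fy=9,interpolation=cv2.INTER_CUBIC))
```

```text
[0. 0. 0.]
20.7583
[230 144   6   7  30] [232.5  147.07] ring: r 0.1285 th 0.1084 lock: r 0.1983 ang -0.8368
[186 191   4   8  13] [187.69 194.77] ring: r 0.1445 th 1.6282 lock: r 0.0172 ang -1.7578
[161 192   6   6  30] [163.77 194.63] ring: r 0.2129 th 1.603 lock: r 0.0517 ang 1.6049
[273 216  11  10  46] [276.59 219.83] ring: r 0.138 th -2.225 lock: r 0.282 ang -1.8544
(np.float64(0.10651146312550457), np.float64(0.1057645845838535), np.float64(0.0018848640236735104))
```

View pics/y5.png

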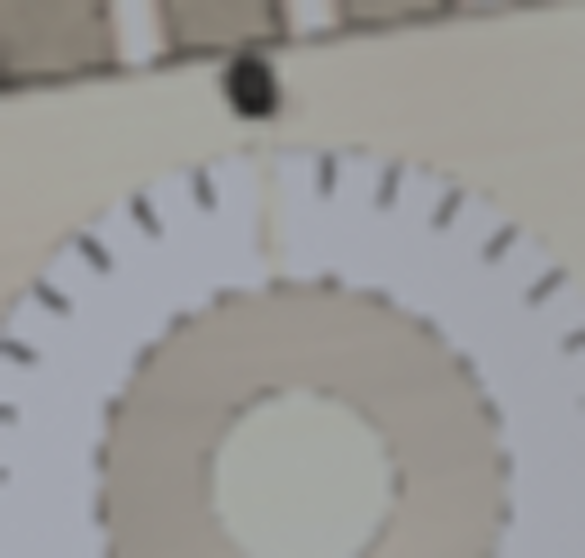

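The sliver is gone: the lever line reads 0.1065 and the post 0.108, against the mark at 0.108. Next is the lock lever.

Run:
```python
from look import *
p,q=lockpose(1.6,.042,.27); arm.movep(p,q)
p[2]=.176; arm.line_to(p,.15,q); print(arm.read_time(),np.round(arm.read_ft_force(),1))
p,q=lockpose(1.6,.021,.176); arm.line_to(p,.05,q)
for al in np.linspace(1.6,.40,9)[1:]:
    p,q=lockpose(al,.020,.176); arm.line_to(p,.05,q); print(round(al,2),np.round(arm.read_ft_force(),1))
t=lambda al:np.array([np.sin(al),-np.cos(al),0])
while al>.22:
    al-=.012; p,q=lockpose(al,.020,.176); arm.line_to(p,.03,q)
    F=np.mean([arm.read_ft_force() for _ in range(3)],0); print(round(al,3),np.round(F@-t(al),1))
    if -F@t(al)>7: break
print(arm.read_time(),arm.read_tool_pos()-p)
look(6)
```

```text
23.3167 [-0.1  0.1  0.1]
1.45 [-0.8  0.3  0.5]
1.3 [-0.5  0.2  0.1]
1.15 [-0.   0.2 -0.3]
1.0 [ 0.6 -0.5  0.5]
0.85 [ 0.1  0.3 -1. ]
0.7 [ 1.5 -0.8 -0.3]
0.55 [0.3 0.4 1. ]
0.4 [ 0.6 -0.7 -0.3]
0.388 1.7
0.376 2.4
0.364 1.1
0.352 2.1
0.34 2.1
0.328 2.3
0.316 2.7
0.304 5.2
0.292 5.7
0.28 6.6
0.268 7.0
0.256 7.7
29.5667 [-1.61075930e-03  3.23550175e-03  8.32209030e-05]
[230 144   6   7  30] [232.5  147.07] ring: r 0.1285 th 0.1084 lock: r 0.1983 ang -0.8368
[216 188  23  27 300] [226.61 202.57] ring: r 0.0462 th 2.3475 lock: r 0.1311 ang -1.7804
[273 216  11  10  40] [276.27 219.38] ring: r 0.1366 th -2.2213 lock: r 0.2808 ang -1.8508
```

View pics/z6.png

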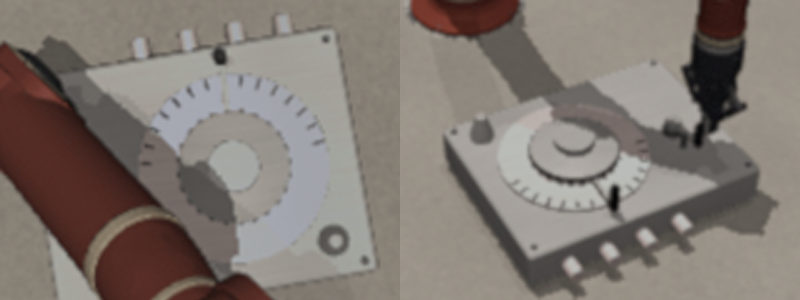

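The force rises from about 0.31 rad on, where the stop was expected, and the tool lags its target, so the lock lever is against its stop. I back off, lift clear and check.

Run:
```python
from look import *
from armang import armang
p,q=lockpose(.3,.045,.176); arm.line_to(p,.08,q)
p[2]=.28; arm.line_to(p,.2,q)
arm.movep([.50,-.22,.28],quat(.1)); arm.pause(.3)
print(arm.read_time(),arm.read_ft_force()); look(7); print(armang("pics/top7.png"))
for n,X in dict(al=.327).items():
    for a in(.30,.327,.36): P=PIV+.055*np.array([np.cos(a),np.sin(a)]); print(a,proj("top",[*P,.125]),proj("scene",[*P,.127]))
im=cv2.imread("pics/top7.png")[138:258,150:300];cv2.imwrite("pics/y7.png",cv2.resize(im,None,fx=5,fy=5,interpolation=cv2.INTER_CUBIC))
im=cv2.imread("pics/scene7.png")[140:245,200:340];cv2.imwrite("pics/x7.png",cv2.resize(im,None,fx=5,fy=5,interpolation=cv2.INTER_CUBIC))
```

```text
32.8333 [ 0.38645631  0.42205021 -0.18865709]
[230 143   6   8  31] [232.48 146.94] ring: r 0.1289 th 0.1084 lock: r 0.1986 ang -0.8352
[174 173   6   6  29] [176.72 175.72] ring: r 0.1816 th 1.309 lock: r 0.054 ang 0.2667
[186 191   4   8  13] [187.69 194.77] ring: r 0.1445 th 1.6282 lock: r 0.0172 ang -1.7578
[273 216  11  10  45] [276.56 219.71] ring: r 0.1378 th -2.2234 lock: r 0.2818 ang -1.8534
(np.float64(0.1063469559877211), np.float64(0.10564793615595272), np.float64(0.001798018778925392))
0.3 [176.01962504 175.58067543] [308.79046426 179.75561483]
0.327 [175.52863674 175.74659042] [309.09312344 179.59358866]
0.36 [174.93471749 175.96715599] [309.45262174 179.38790313]
```

View pics/y7.png

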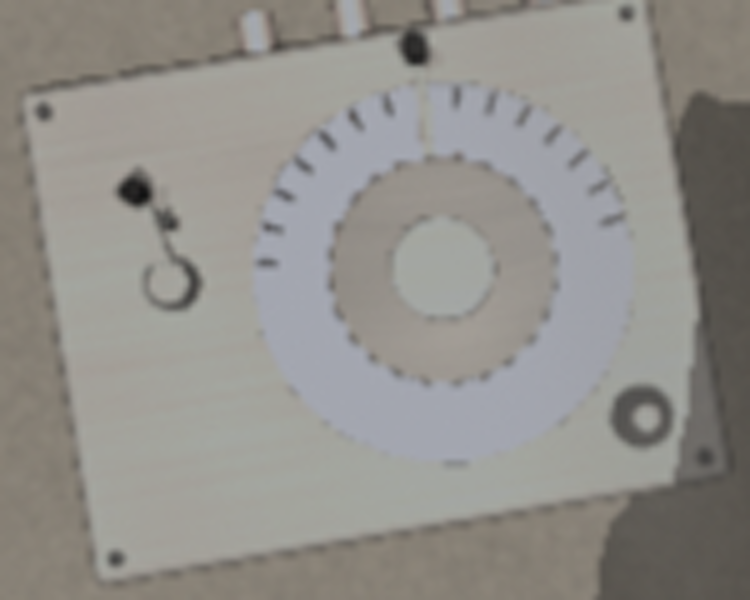

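View pics/x7.png

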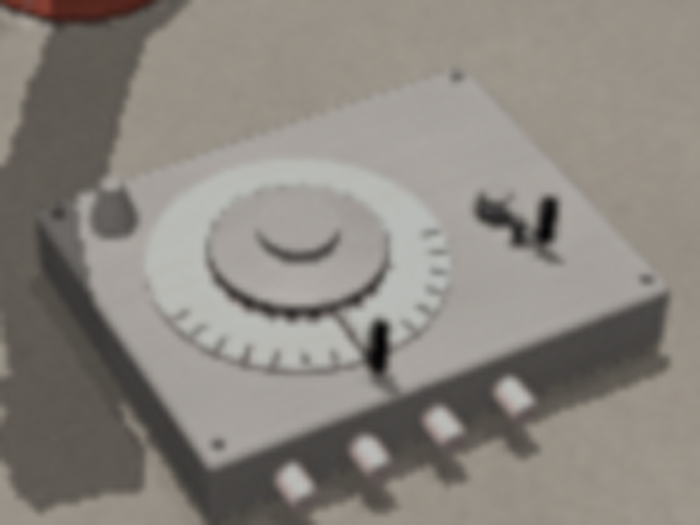

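The lock lever lies against the stop pin, the ring hasn't moved, and the nozzle is in place. Handing in.

Run:
```python
from station import arm,ticket
print(arm.read_time()); print(ticket.finish_job())
```

```text
32.9333
the job is handed in; nothing more can be done
None
```

I set the ring's lever in line with the long mark, then pushed the lock lever to its closed stop. I used only the outside of the closed fingers and handed the job in at 32.9 s with the arm clear of everything.

- **Ring:** the last check put the lever's centre line at 0.106 rad and its post at 0.108 rad, against the long mark at 0.108 rad (world angles). The lever hides the mark, and the reading did not change when the lock was pushed. Before the final small nudge, the top view read about 0.007 rad short while the coarser scene view read 0.108. I went with the top view.
- **Lock:** the pushing force rose from about 2 N to 7.7 N at the angle where the stop was expected. The pictures then showed the lever against the pin. The top view put its post at 0.27 rad against an expected 0.33 rad. I put that down to the side of the post pulling the reading, since the lever was already at its stop.
- **Other objects:** the nozzle showed no visible move. Its measured spot shifted by about a pixel, which I took to be the arm's shadow. The jar, tray and beaker were never approached, but I did not measure them again at the end.

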